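# Charge and close the bench steriliser

### The job

Untwist the steriliser's lid by its handle and lay it on the grey mat, then stand every capped jar from the crimper's catch tray upright in the steriliser's basket; set them down, do not drop them. Put the lid back on with its tabs between the claws and twist it clockwise until it is fully home and tight, and only then press the green start button. Leave the other things on the bench where they are.

Things in the scene. Friction and masses are not known exactly. Their poses are not given: they have to be found in the camera images.
- steriliser: white round pot fixed on the bench, 200 mm across, steel rim 146 mm high; origin on the bench under its middle, z up. Its control pod (110 mm wide, 74 mm high) reaches out to 190 mm along its -x. The opening is 160 mm wide. A salmon-coloured soft gasket ring (164 to 176 mm across) stands 4 mm above the rim
- basket (a point): middle of the perforated basket floor inside the pot, where the jars stand: 92 mm above the bench, 54 mm below the rim. Room for five jars, one in the middle and four at 50 mm from it. Axes of the steriliser
- rim (a point): middle of the opening, 150 mm above the bench: top of the free gasket. Axes of the steriliser. Four aluminium claws with red marks stand round it, 90 to 107 mm out, tops 162 mm above the bench, centred at 45, 135, 225, 315 degrees, each 45 degrees wide: the gaps are on its +-x and +-y. Their undersides are ramps that fall towards a stop at the clockwise end (seen from above)
- lid_handle (a point): middle of the lid's blue bar handle. Axes: z up out of the lid, x along the bar (116 mm long, 18 wide, 18 tall, 29 mm free under it between posts 100 mm apart). It is 38 mm above the lid's top and 54 mm above the foot of its spigot; 44 mm above point rim when laid on, about 41 mm when twisted tight. The lid starts on the pot, its tabs under the claws, twisted tight or partly so
- lid_underside (a point): middle of the underside of the lid's disc (same axes as the handle), which rests on the gasket. 550 g aluminium disc, 178 mm across, 6 mm thick, with a tapered 148 mm spigot going 10 mm further down; four 38 mm wide tabs with red marks reach to 97 mm out along its +-x and +-y. Tabs enter the gaps when x lies along any of the steriliser's +-x, +-y, to about 8 degrees
- gasket (a joint): how far the gasket is pressed in, m: 0 free (also with the lid merely laid on), about 0.003 with the lid tight. Twisting clockwise seen from above, the tabs meet the ramps after about 25 degrees, the torque rises to about 0.4 N m, the lid is drawn about 3 mm down, and the tabs come to firm stops at about 46 degrees from entry. It stays put when let go
- mat_top (a point): middle of the top of a grey silicone mat, 190 mm square and 3 mm thick, fixed on the bench, where the lid is laid right side up
- catch_tray (a point): middle of the floor of the crimper's aluminium catch tray (200 mm along x, 180 mm along y, floor 8 mm above the bench, rim 9 mm above that floor); the crimper and its chute stand at +y of the tray: chute from 90 mm (up to 75 mm high), machine from 180 mm (270 mm high)
- start (a joint): green push button of the steriliser: 0 out, 0.006 m fully in; about 5 N presses it fully in, it springs back
- start_top (a point): middle of the top of the green start button, 26 mm across, on the control pod, 168 mm along the steriliser's -x; pressed straight down
- jar_1_mid (a point): middle (half-way up, 21 mm above its foot) of a squat amber glass jar, 40 mm across and 42 mm tall, 70 g, with an aluminium crimp cap; stands in the catch tray at first; z up. Three to five of the five jars are there, the rest absent
- jar_2_mid (a point): middle (half-way up, 21 mm above its foot) of a squat amber glass jar, 40 mm across and 42 mm tall, 70 g, with an aluminium crimp cap; stands in the catch tray at first; z up. Three to five of the five jars are there, the rest absent
- jar_3_mid (a point): middle (half-way up, 21 mm above its foot) of a squat amber glass jar, 40 mm across and 42 mm tall, 70 g, with an aluminium crimp cap; stands in the catch tray at first; z up. Three to five of the five jars are there, the rest absent
- jar_4_mid (a point): middle (half-way up, 21 mm above its foot) of a squat amber glass jar, 40 mm across and 42 mm tall, 70 g, with an aluminium crimp cap; stands in the catch tray at first; z up. Three to five of the five jars are there, the rest absent
- jar_5_mid (a point): middle (half-way up, 21 mm above its foot) of a squat amber glass jar, 40 mm across and 42 mm tall, 70 g, with an aluminium crimp cap; stands in the catch tray at first; z up. Three to five of the five jars are there, the rest absent
- mug: white mug 80 mm across and 80 mm tall, bystander; origin at its foot
- media_bottle: glass bottle 68 mm across and 150 mm tall with blue cap, bystander; origin at its foot
- tip_box: pink pipette tip box 80 x 125 x 50 mm, bystander; origin at its foot
- reagent_box: blue box of coloured-cap reagent vials 85 x 125 x 58 mm, bystander; origin at its foot
- red_cap: small red cap 20 mm across and 14 mm tall on the bench, bystander; origin at its foot
- wash_vial: white tube with red cap, 28 mm across and 116 mm tall, bystander; origin at its foot

How it is judged:
By the outcome, as a careful person would: the job done as asked, in the order asked, and still so for the second after the job is handed in, with the robot touching nothing.
Of jar_1, jar_2, jar_3, jar_4, jar_5 only 3 to 5 are there at a start; the rules pass over those that are not, and their reading is None.
At some moment in a run one of jar_1, jar_2, jar_3, jar_4, jar_5, lid may be knocked a few centimetres aside while the robot is not near it.
It also fails if it takes over 210 s, if anything falls off the work surface, if the arm or the gripper's body presses on something with over 40 N, if the wrist force passes 120 N, or if a joint passes its speed limit or range.

### The arm

A 6-joint arm with a two-finger parallel gripper is mounted at the origin on the work surface. World frame = base frame: x ahead of the robot, y to its left, z up, the work surface at z = 0. Lengths are in m, angles in rad, forces in N, time in s.
With the tool pointing down it reaches from about 0.425 to 0.95 m from the base axis. Payload 3.5 kg.
Tool frame: the origin (TCP) lies at the very end of the fingers, on their centre line; the grasp point (between the pads) lies 19 mm behind it (ctrl.grip_point_offset is the distance from the TCP to the grasp point, in m); z points along the fingers, y is the line along which they close (so a half turn about z gives the same grasp; the last joint's range is limited). The gripper opens to 85 mm and grips with 20 to 120 N. Pads are 22 mm wide; open, the fingers measure 114 mm over their backs; the gripper's body (76 mm by 85 mm) begins 54 mm behind the grasp point. The pads swing forward as they close: fully open they stand 13 mm farther back than shut.
Start: joints at [-1.457, 0.286, 1.577, -0, 1.279, -0.15], TCP at [0.176, -0.652, 0.231] pointing down, gripper open.
Joint ranges: [-2.77, 2.77], [-0.9, 2.22], [0.21, 2.48], [-1.53, 4.67], [0.24, 2.81], [-2.84, 2.84]. Speed limits (rad/s): [2.79, 2.79, 3.14, 3.14, 3.14, 3.14].

### API

Orientations are given as a unit quaternion [x, y, z, w].
In Python, from plant import telemetry, vision, ctrl gives the robot as it stands.
- The arm moves only by the tool arm_command, never from a script. Its argument "series" is one flat list of numbers, 7 for each row, row after row: the shift along the tool's x, y, z in cm, then the turn, a rotation vector about the tool's x, y, z in degrees, then the closure, from 0 (fully open) to 1 (shut). A call has 1 to 10 rows; each row is the pose to reach, as a shift and turn from the pose commanded when the call began, along the tool's axes at that moment; what a row does not reach only later rows make up. A row lasts 1/12 s, in which the tool goes at most 41.7 mm and 7.16 degrees, less where a joint would pass 70% of its speed; a pose out of reach is approached as far as the arm can. A call with a gripper value outside its range is refused whole. The fingers move at their own pace and stop on an object; "force" is the grip in N (left out, the last holds). Time passes only in rows, so rows that repeat a pose let the fingers close. It gives the time, the measured TCP pose, the force, the opening and the grip force at its end, in the units of the state.
- telemetry.get_state(): the state, without advancing time (a new reading comes with each control period).
- vision.read_camera(name): name is "scene" or "top" or "wrist"; returns a dict with "color" (480x640x3 uint8, blue, green, red), "K" (3x3 intrinsics, pixels), "rvec" (rotation vector, rad) and "tvec" (3), from world to camera coordinates, as OpenCV has them; the wrist camera has in their place "T_tool_cam" (4x4, takes a point from camera to tool coordinates, whose origin is the TCP and whose axes are the flange's). Camera axes: x right, y down, z forward; pixel columns grow to the right and rows downward; lengths in m; the calibration is good to about 2 mm. A picture is of the moment at which its call begins: read the wrist's pose just before it. There is no depth.
- ctrl.sign_off(): hands the job in; it is judged then, once.
The state is a dict: "time": time; "qpos": joint angles; "dq": joint speeds; "joint_efforts": joint torques, N m; "eef_pos": TCP position; "tcp_rot": TCP orientation; "contact_force": force on the tool from outside, world axes, zero at the start; "wrist_torque": the same for the moment, N m; "opening": opening from 0.0 (shut) to 1.0 (fully open); "finger_force": force on a finger pad.
Only numpy, scipy, OpenCV 4.12 (cv2) and the standard library are available. Lean on these libraries where they do the work, as an engineer would, in place of code of your own. Each camera call takes 0.05 s, during which the arm holds its last target. There are 200 camera calls.

## Working session

There is one attempt and no reset: what is moved stays moved. The work goes in short steps, Python scripts to look and compute and a tool call to move; the robot and the scene stay as the last step left them, time stands still between calls to the robot, and variables do not carry over. Pictures are saved under pics/ and viewed, at most 16 in all, crops included, and the job is handed in when it is done.

Besides the shell and the picture viewer there is one more tool, called after "Emit:" as name(argument=value, ...), one argument or row to a line, values as JSON. arm_command: Moves the arm, as the interface text tells. Its arguments: {"type":"object","properties":{"series":{"type":"array","items":{"type":"number"}},"force":{"type":"number"}},"required":["series"]}

```bash
ls; mkdir -p pics
cat > h.py <<'E'
import numpy as np, cv2
from scipy.spatial.transform import Rotation as R
from plant import telemetry, vision, ctrl
def snap(n, f=None):
    s=telemetry.get_state(); c=vision.read_camera(n)
    if n=="wrist":
        T=np.eye(4); T[:3,:3]=R.from_quat(s["tcp_rot"]).as_matrix(); T[:3,3]=s["eef_pos"]
        W=T@np.array(c["T_tool_cam"])
    else:
        E=np.eye(4); E[:3,:3]=cv2.Rodrigues(np.array(c["rvec"],float))[0]; E[:3,3]=np.ravel(c["tvec"]); W=np.linalg.inv(E)
    np.savez(n+".npz",img=c["color"],K=c["K"],W=W)
    if f: cv2.imwrite("pics/"+f,c["color"])
    return c["color"],np.array(c["K"]),W
def load(n): d=np.load(n+".npz"); return d["img"],d["K"],d["W"]
def px2w(n,u,v,z):
    _,K,W=load(n); r=W[:3,:3]@np.linalg.inv(K)@[u,v,1]; o=W[:3,3]; return o+r*(z-o[2])/r[2]
def w2px(n,p):
    _,K,W=load(n); q=np.linalg.inv(W)@np.append(p,1); q=K@q[:3]; return q[:2]/q[2]
def go(x,y,z,yaw=None):
    """cm/deg to go in tool axes to world pos, tool down, tool-y direction at world yaw (deg, mod 180)"""
    s=telemetry.get_state(); Rm=R.from_quat(s["tcp_rot"]).as_matrix()
    d=Rm.T@(np.array([x,y,z])-s["eef_pos"])*100
    yx=Rm[:,1]; cur=np.degrees(np.arctan2(yx[1],yx[0]))
    rv=np.zeros(3)
    t=cur if yaw is None else cur+((yaw-cur+90)%180-90)
    ty=np.array([np.cos(np.radians(t)),np.sin(np.radians(t)),0]); tz=np.array([0,0,-1.]); 
    D=np.stack([np.cross(ty,tz),ty,tz],1)
    rv=R.from_matrix(Rm.T@D).as_rotvec(degrees=True)
    print("shift cm",d.round(2),"rot deg",rv.round(2),"cur yaw",round(cur,1),"q6",round(s["qpos"][5],2),"t",s["time"])
E
python3 - <<'E'
from h import *
a,_,_=snap("scene","s0.png"); b,K,W=snap("top","t0.png"); s=telemetry.get_state(); print(s["time"],s["tcp_rot"],K,W.round(3))
snap("wrist","w0.png"); print(ctrl.grip_point_offset, load("wrist")[2].round(3))
E
```

```text
pics
0.1 [ 9.91313776e-01  1.31513451e-01  2.80912967e-05 -1.09929768e-03] [[559.46885597   0.         330.09749556]
 [  0.         559.46885597 250.41219092]
 [  0.           0.           1.        ]] [[ 1.300e-02 -9.980e-01  6.500e-02  4.980e-01]
 [-1.000e+00 -1.400e-02 -1.500e-02 -1.000e-03]
 [ 1.600e-02 -6.500e-02 -9.980e-01  1.277e+00]
 [ 0.000e+00  0.000e+00  0.000e+00  1.000e+00]]
0.0187 [[ 0.259 -0.923 -0.283  0.248]
 [-0.966 -0.248 -0.074 -0.631]
 [-0.002  0.293 -0.956  0.372]
 [ 0.     0.     0.     1.   ]]
```

View pics/t0.png

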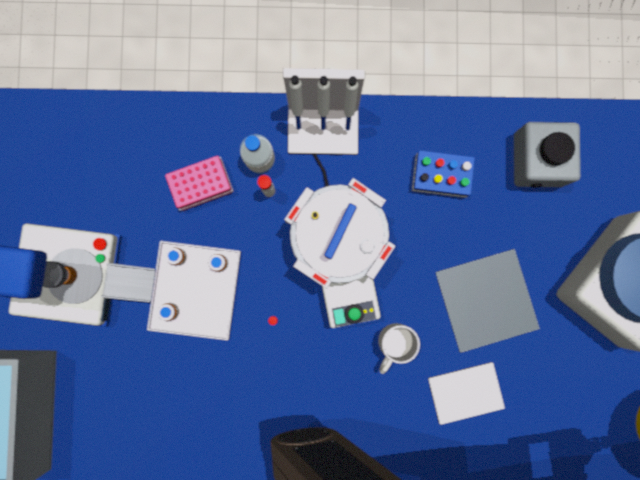

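View pics/s0.png

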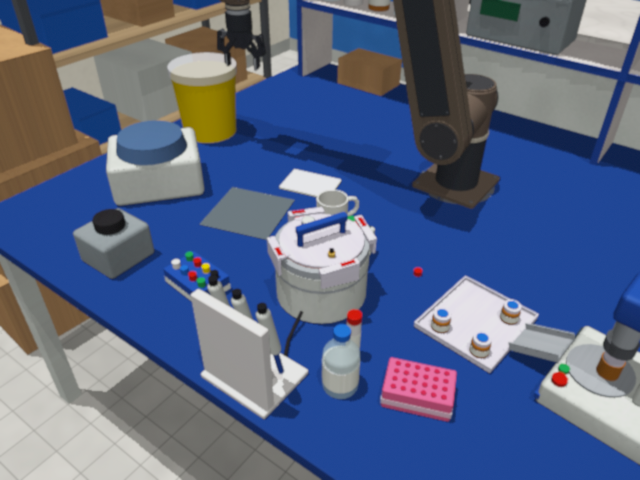

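The top view shows three jars in the tray at about (176,256), (218,263) and (168,312). The pot is near (340,233), the mat near (488,300) and the start button at (355,314). I'll enlarge the pot and tray.

Run:
```python
from h import *
b,_,_=load("top")
a=cv2.resize(b[170:340,270:410],None,fx=3.5,fy=3.5,interpolation=cv2.INTER_CUBIC)
c=cv2.resize(b[235:345,140:245],None,fx=3,fy=3,interpolation=cv2.INTER_CUBIC)
o=np.zeros((595,800,3),np.uint8); o[:a.shape[0],:490]=a; o[:330,490:800]=c[:330,:310]; cv2.imwrite("pics/c0.png",o)
```

```text
(no output)
```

View pics/c0.png

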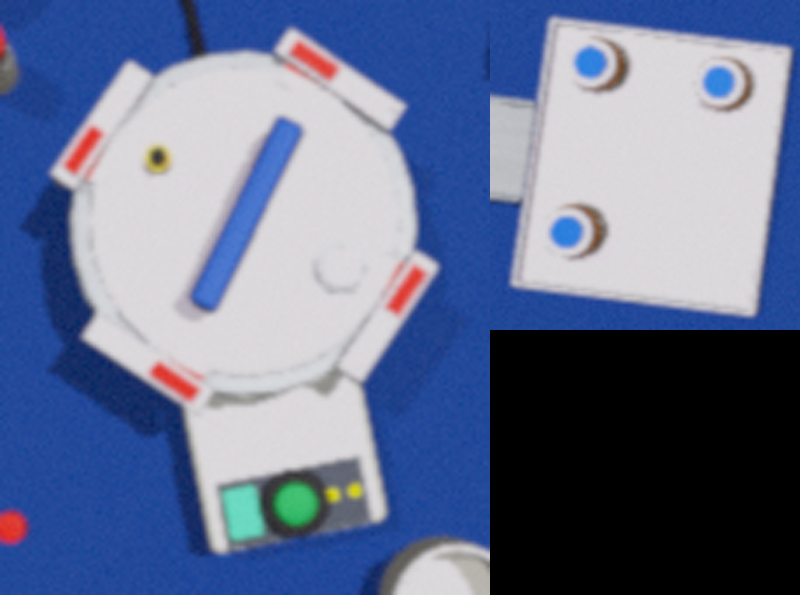

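Run:
```python
from h import *
ang=lambda d: np.degrees(np.arctan2(d[1],d[0]))
C=lambda x,y,z: px2w("top",270+x/3.5,170+y/3.5,z)
J=lambda x,y,z: px2w("top",140+(x-490)/3,235+y/3,z)
p=C(245,220,.162); b=C(296,503,.080); print("pot",p,"btn",b,"dist",np.linalg.norm((b-p)[:2]),"pot yaw",ang(p-b))
h1=C(286,129,.2);h2=C(206,299,.2); print("handle",(h1+h2)/2,ang(h1-h2),np.linalg.norm(h1-h2))
for q in [(592,62),(719,82),(567,232)]: print("jar",J(*q,.05))
t=[J(*q,.017) for q in [(551,17),(791,48),(755,316),(512,286)]]; print("tray",np.mean(t,0)); print([ang(t[(i+1)%4]-t[i]) for i in range(4)],[np.linalg.norm(t[(i+1)%4]-t[i]) for i in range(4)])
m=[px2w("top",*q,.003) for q in [(436,273),(515,250),(539,327),(462,351)]]; print("mat",np.mean(m,0),ang(m[1]-m[0]))
print("mug",px2w("top",398,343,.08),"redcap",px2w("top",272,321,.014),"wash",px2w("top",264,182,.116))
```

```text
pot [ 0.60650025 -0.03705743  0.162     ] btn [ 0.44197611 -0.07280236  0.08      ] dist 0.16836238643472387 pot yaw 12.257729125161726
handle [ 0.60630049 -0.03640557  0.2       ] -24.41290291857405 0.10431335777837218
jar [0.56202926 0.3218419  0.05      ]
jar [0.54870071 0.22918179 0.05      ]
jar [0.43855186 0.3360494  0.05      ]
tray [0.48665736 0.28324527 0.017     ]
[np.float64(-96.58472273413174), np.float64(173.70950878524042), np.float64(83.66601978792792), np.float64(-6.340994516496166)] [np.float64(0.18117737826328834), np.float64(0.2009131320053665), np.float64(0.18135283502904292), np.float64(0.20170595651614492)]
mat [ 0.47301065 -0.38156039  0.003     ] -73.11709165750506
mug [ 0.38118245 -0.16579987  0.08      ] redcap [0.42037982 0.10819116 0.014     ] wash [0.71550802 0.12177507 0.116     ]
```

```bash
python3 -c "
from h import *
go(.6064,-.0368,.30,65.6)"
```

```text
shift cm [ 57.57 -48.1   -6.87] rot deg [-1.100e-01  2.000e-02  3.952e+01] cur yaw -74.9 q6 -0.15 t 0.15
```

Emit:
arm_command(
  series=[28.8,-24,-6.9,-0.1,0,0,0,28.8,-24,-6.9,-0.1,0,0,0,28.8,-24,-6.9,-0.1,0,0,0,28.8,-24,-6.9,-0.1,0,0,0,28.8,-24,-6.9,-0.1,0,0,0,28.8,-24,-6.9,-0.1,0,0,0,28.8,-24,-6.9,-0.1,0,0,0,28.8,-24,-6.9,-0.1,0,0,0,28.8,-24,-6.9,-0.1,0,0,0,28.8,-24,-6.9,-0.1,0,0,0],
  force=100,
)

```text
time: 0.98
eef_pos: [0.3944, -0.3406, 0.302]
tcp_rot: [0.991, 0.134, 0.002, 0.001]
contact_force: [0.6, -0.1, 1.2]
opening: 0.999
finger_force: 0.0
```

Emit:
arm_command(
  series=[28.8,-24.1,0,0,0,39.5,0,28.8,-24.1,0,0,0,39.5,0,28.8,-24.1,0,0,0,39.5,0,28.8,-24.1,0,0,0,39.5,0,28.8,-24.1,0,0,0,39.5,0,28.8,-24.1,0,0,0,39.5,0,28.8,-24.1,0,0,0,39.5,0,28.8,-24.1,0,0,0,39.5,0,28.8,-24.1,0,0,0,39.5,0,28.8,-24.1,0,0,0,39.5,0],
)

```text
time: 1.82
eef_pos: [0.6079, -0.0344, 0.2992]
tcp_rot: [0.978, -0.21, 0.0, 0.0]
contact_force: [0.1, 0.3, 0.2]
opening: 0.999
finger_force: 0.0
```

```bash
python3 -c "
from h import *
go(.6064,-.0368,.26,65.6); snap('wrist','w1.png')
for p in [(.6064,-.0368,.2)]: print(w2px('wrist',p))"
```

```text
shift cm [-0.04  0.28  3.92] rot deg [ 0.04 -0.03  0.12] cur yaw -114.3 q6 1.77 t 1.8167
[325.06644661 242.30517965]
```

View pics/w1.png

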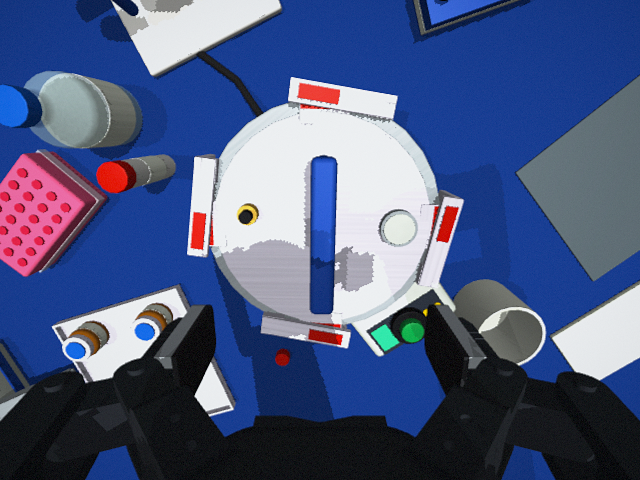

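The handle runs from (323,160) to (321,309) in the wrist view, lying along the tool x axis.

```bash
python3 -c "
from h import *
a=px2w('wrist',323,157,.2);b=px2w('wrist',321.5,313,.2);d=a-b;print(a,b,(a+b)/2,np.degrees(np.arctan2(d[1],d[0])),np.linalg.norm(d))
q=[px2w('wrist',*p,.162) for p in [(319,94),(199,230),(325,337),(446,224)]];print(np.mean(q,0),q)
m=(a+b)/2; go(m[0],m[1],.175,65)"
```

```text
[ 0.66027288 -0.05947815  0.2       ] [ 0.55707354 -0.01175794  0.2       ] [ 0.60867321 -0.03561805  0.2       ] -24.816203714141327 0.11369838139535741
[ 0.60784124 -0.03559737  0.162     ] [array([ 0.69946918, -0.07435871,  0.162     ]), array([0.64683597, 0.05554196, 0.162     ]), array([0.51559328, 0.00337205, 0.162     ]), array([ 0.56946653, -0.12694479,  0.162     ])]
shift cm [ 0.1   0.43 12.39] rot deg [-0.13 -0.03  0.86] cur yaw -114.1 q6 1.77 t 1.8667
```

```bash
python3 -c "
from h import *
snap('top');s=telemetry.get_state();print(s['eef_pos'],s['dq']);snap('wrist');go(.608,-.036,.175,65.4)
a=px2w('wrist',323,157,.2);b=px2w('wrist',321.5,313,.2);print((a+b)/2)
cv2.imwrite('pics/x.png',load('wrist')[0][140:330,220:430]);
i=load('wrist')[0].astype(int);m=((i[...,0]-i[...,2]>60)&(i[...,1]-i[...,2]>10)).astype(np.uint8);m[:, :290]=0;m[:,355:]=0;m[:140]=0;m[330:]=0
n=np.argwhere(m)[:,::-1].astype(np.float32);print(cv2.minAreaRect(n))
"
```

```text
[ 0.60799981 -0.0339563   0.29887088] [-0.06251914 -0.03041822  0.03398118 -0.04281212  0.01358454 -0.0323184 ]
shift cm [ 0.1  -0.04 12.39] rot deg [0.12 0.02 0.4 ] cur yaw -114.2 q6 1.77 t 1.9667
[ 0.60879575 -0.03522815  0.2       ]
((324.8040771484375, 243.85137939453125), (175.3599395751953, 40.94248962402344), 84.15274810791016)
```

Emit:
arm_command(
  series=[0.1,0,3,0,0,0.4,0.3,0.1,0,6,0,0,0.4,0.3,0.1,0,8,0,0,0.4,0.3,0.1,0,8,0,0,0.4,0.3,0.1,0,8,0,0,0.4,0.3,0.1,0,8,0,0,0.4,0.3],
)

```text
time: 2.47
eef_pos: [0.6082, -0.0388, 0.2216]
tcp_rot: [0.977, -0.215, 0.002, 0.001]
contact_force: [0.3, -0.3, 0.3]
opening: 0.697
finger_force: 0.0
```

```bash
python3 -c "
from h import *
snap('wrist','w2.png');go(.6082,-.0356,.175,65.3);print(telemetry.get_state()['eef_pos'])"
```

```text
shift cm [-0.19 -0.26  4.74] rot deg [ 0.04 -0.28 -0.14] cur yaw -114.8 q6 1.78 t 2.5167
[ 0.60863718 -0.03865143  0.22240642]
```

View pics/w2.png

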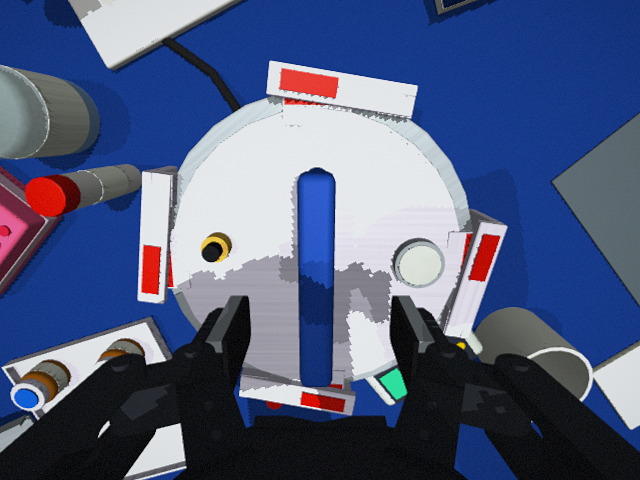

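The handle is centred between the open fingers, at column 317 against 320. I'll descend and grip.

Emit:
arm_command(
  series=[-0.2,-0.15,1.6,0,0,0,0.3,-0.2,-0.15,3.2,0,0,0,0.3,-0.2,-0.15,4.7,0,0,0,0.3,-0.2,-0.15,4.7,0,0,0,0.3,-0.2,-0.15,4.7,0,0,0,0.9,-0.2,-0.15,4.7,0,0,0,1,-0.2,-0.15,4.7,0,0,0,1,-0.2,-0.15,4.7,0,0,0,1,-0.2,-0.15,4.7,0,0,0,1,-0.2,-0.15,4.7,0,0,0,1],
  force=100,
)

```text
time: 3.35
eef_pos: [0.6075, -0.0358, 0.175]
tcp_rot: [0.977, -0.215, 0.002, 0.001]
contact_force: [-0.4, -0.8, 4.7]
opening: 0.19
finger_force: 97.5
```

```bash
python3 -c "
from h import *
go(.608,-.036,.175,65.3);s=telemetry.get_state();print(s)"
```

```text
shift cm [ 0.05 -0.01  0.  ] rot deg [ 0.05 -0.26 -0.09] cur yaw -114.8 q6 1.78 t 3.35
{'time': 3.35, 'qpos': array([-0.22477545,  0.19119565,  1.79700583, -0.00192029,  1.14917466,
        1.7795029 ]), 'dq': array([ 0.00090948,  0.00354847,  0.00262562, -0.00039257, -0.00788751,
       -0.00563845]), 'joint_efforts': array([  0.48056787, -32.43410826, -25.4403019 ,   0.0990867 ,
        -0.08536017,  -0.07926366]), 'eef_pos': array([ 0.60752495, -0.03584829,  0.17501313]), 'tcp_rot': array([ 9.76684955e-01, -2.14665521e-01,  2.10114308e-03,  8.93797571e-04]), 'contact_force': array([-0.44706064, -0.76866774,  4.66051598]), 'wrist_torque': array([-0.09452897,  0.06087212, -0.06456023]), 'finger_force': 97.46828198432922, 'opening': 0.18963531282471932}
```

Emit:
arm_command(
  series=[0,0,-0.05,0,0,-4,1,0,0,-0.1,0,0,-8,1,0,0,-0.15,0,0,-12,1,0,0,-0.17,0,0,-16,1,0,0,-0.17,0,0,-20,1,0,0,-0.17,0,0,-24,1,0,0,-0.17,0,0,-28,1,0,0,-0.17,0,0,-32,1,0,0,-0.17,0,0,-37,1,0,0,-0.17,0,0,-37,1],
)

```text
time: 4.18
eef_pos: [0.6073, -0.0355, 0.1758]
tcp_rot: [0.994, 0.107, 0.001, 0.001]
contact_force: [0.6, -0.2, 3.9]
opening: 0.194
finger_force: 97.6
```

```bash
python3 -c "
from h import *
snap('wrist','w3.png');go(.608,-.036,.175,102.3);s=telemetry.get_state();print(s['contact_force'],s['wrist_torque'],s['opening'])"
```

```text
shift cm [0.06 0.06 0.07] rot deg [ 0.14 -0.15 -0.12] cur yaw -77.8 q6 1.13 t 4.2333
[0.37224302 0.34258621 3.61206531] [ 0.14753952 -0.14100044  0.18673459] 0.1911246350594971
```

View pics/w3.png

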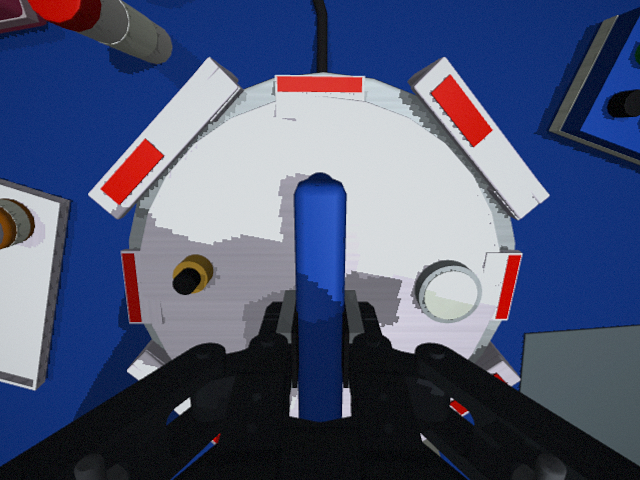

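The lid's tabs are centred in the gaps: the top tab spans 275–365 and the gap 240–412. I'll lift it.

Emit:
arm_command(
  series=[0,0,-0.5,0,0,0,1,0,0,-1.2,0,0,0,1,0,0,-2,0,0,0,1,0,0,-3.5,0,0,0,1,0,0,-5,0,0,0,1,0,0,-6.5,0,0,0,1,0,0,-8,0,0,0,1,0,0,-9.5,0,0,0,1,0,0,-10,0,0,0,1,0,0,-10,0,0,0,1],
)

```text
time: 5.07
eef_pos: [0.6063, -0.0352, 0.2755]
tcp_rot: [0.994, 0.106, 0.0, 0.001]
contact_force: [0.4, -1.0, -4.3]
opening: 0.192
finger_force: 98.2
```

```bash
python3 -c "
from h import *
go(.473,-.3816,.275);s=telemetry.get_state();print(s['contact_force'],s['wrist_torque'],s['opening'])"
```

```text
shift cm [-20.35  31.04   0.09] rot deg [ 0.1  -0.03  0.  ] cur yaw -77.8 q6 1.13 t 5.0667
[ 0.35751886 -1.04133384 -4.34582712] [-0.04321666 -0.04682497  0.02124781] 0.19199489658567334
```

Emit:
arm_command(
  series=[-1,1.5,0,0,0,0,1,-3,4.5,0,0,0,0,1,-5.5,8.3,0,0,0,0,1,-8,12.1,0,0,0,0,1,-10.5,15.9,0,0,0,0,1,-13,19.7,0,0,0,0,1,-15.5,23.5,0,0,0,0,1,-18,27.5,0,0,0,0,1,-19.8,30,0,0,0,0,1,-20.3,31,0,0,0,0,1],
)

```text
time: 5.9
eef_pos: [0.4705, -0.3842, 0.2727]
tcp_rot: [0.994, 0.105, -0.002, -0.0]
contact_force: [0.6, 0.1, -5.5]
opening: 0.189
finger_force: 98.4
```

Emit:
arm_command(
  series=[0,0,1,0,0,0,1,0,0,3.5,0,0,0,1,0,0,6.5,0,0,0,1,0,0,9.5,0,0,0,1,0,0,12.5,0,0,0,1,0,0,15.5,0,0,0,1,0,0,18,0,0,0,1,0,0,20,0,0,0,1,0,0,21,0,0,0,1,0,0,21,0,0,0,1],
)

```text
time: 6.73
eef_pos: [0.4714, -0.3784, 0.0603]
tcp_rot: [0.994, 0.106, -0.003, -0.003]
contact_force: [-0.6, 1.4, -6.7]
opening: 0.19
finger_force: 98.4
```

```bash
python3 -c "
from h import *
go(.473,-.3816,.039);s=telemetry.get_state();print(s['eef_pos'],s['contact_force'],s['wrist_torque'],s['opening'])"
```

```text
shift cm [0.1  0.36 2.12] rot deg [-0.4   0.27  0.  ] cur yaw -77.8 q6 0.51 t 6.7333
[ 0.47135933 -0.37843932  0.06027265] [-0.64125568  1.42528398 -6.67364434] [ 0.05687243  0.02966385 -0.03516029] 0.18973807937540646
```

Emit:
arm_command(
  series=[0,0.2,0.6,0,0,0,1,0,0.2,1.1,0,0,0,1,0,0.2,1.5,0,0,0,1,0,0.2,1.7,0,0,0,1,0,0.2,1.9,0,0,0,1,0,0.2,2,0,0,0,1,0,0.2,2.1,0,0,0,1,0,0.2,2.15,0,0,0,1,0,0.2,2.15,0,0,0,1],
)

```text
time: 7.48
eef_pos: [0.4742, -0.3836, 0.0437]
tcp_rot: [0.994, 0.106, 0.0, 0.001]
contact_force: [-0.2, -0.9, -5.3]
opening: 0.192
finger_force: 98.5
```

```bash
python3 -c "
from h import *
s=telemetry.get_state();print(s['eef_pos'],s['contact_force'],s['wrist_torque'],s['opening'])"
```

```text
[ 0.47415473 -0.38362141  0.04369078] [-0.1778282  -0.88091847 -5.3388918 ] [-0.03127305 -0.03218802 -0.0502847 ] 0.19240950876205887
```

Emit:
arm_command(
  series=[0,0,0.1,0,0,0,1,0,0,0.2,0,0,0,1,0,0,0.3,0,0,0,1,0,0,0.4,0,0,0,1,0,0,0.4,0,0,0,1],
)

```text
time: 7.9
eef_pos: [0.4743, -0.3839, 0.0404]
tcp_rot: [0.994, 0.106, 0.0, 0.001]
contact_force: [-1.0, 0.9, -1.4]
opening: 0.191
finger_force: 99.2
```

Emit:
arm_command(
  series=[0,0,0.1,0,0,0,1,0,0,0.1,0,0,0,1,0,0,0.1,0,0,0,0.7,0,0,0.1,0,0,0,0.5,0,0,0.1,0,0,0,0.5,0,0,0.1,0,0,0,0.5,0,0,-2,0,0,0,0.5,0,0,-6,0,0,0,0.5,0,0,-10,0,0,0,0.4,0,0,-14,0,0,0,0.4],
)

```text
time: 8.73
eef_pos: [0.4738, -0.3831, 0.1806]
tcp_rot: [0.994, 0.106, -0.0, 0.0]
contact_force: [2.0, -1.1, -0.0]
opening: 0.598
finger_force: 0.0
```

```bash
python3 -c "
from h import *
snap('top','t1.png'); i=cv2.imread('pics/t1.png'); cv2.imwrite('pics/t1c.png',cv2.resize(i[160:420,140:570],None,fx=1.8,fy=1.8))
go(.562,.322,.20)"
```

```text
shift cm [ 23.28 -67.48  -1.7 ] rot deg [ 0.91 -0.46  0.  ] cur yaw -77.8 q6 0.51 t 8.7833
```

View pics/t1c.png

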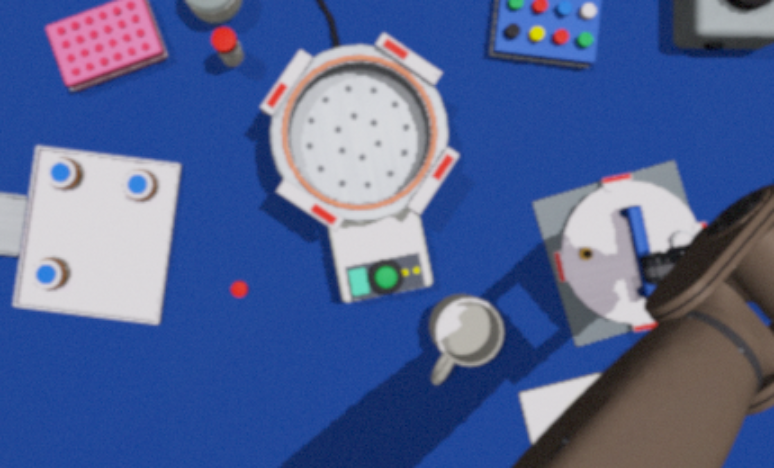

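The lid lies on the mat and the three jars haven't moved. Next I'll go over the tray to look closely.

Emit:
arm_command(
  series=[5,-17,-8,0.9,-0.4,0,0.3,10,-34,-8,0.9,-0.4,0,0.3,10,-34,-8,0.9,-0.4,0,0.3,10,-34,-8,0.9,-0.4,0,0.3,10,-34,-8,0.9,-0.4,0,0.3,10,-34,-8,0.9,-0.4,0,0.3,10,-34,-8,0.9,-0.4,0,0.3,10,-34,-8,0.9,-0.4,0,0.3,10,-34,-8,0.9,-0.4,0,0.3,10,-34,-8,0.9,-0.4,0,0.3],
)

```text
time: 9.62
eef_pos: [0.5006, -0.0252, 0.2609]
tcp_rot: [0.994, 0.109, -0.002, -0.007]
contact_force: [0.2, -0.2, -0.3]
opening: 0.699
finger_force: 0.0
```

```bash
python3 -c "
from h import *
go(.47,.29,.22,83.7)"
```

```text
shift cm [  3.87 -31.37   4.53] rot deg [-0.78  0.28 18.84] cur yaw -77.5 q6 1.09 t 9.6167
```

Emit:
arm_command(
  series=[3.9,-31.4,4,-0.3,0.2,18.8,0.5,3.9,-31.4,4,-0.3,0.2,18.8,0.5,3.9,-31.4,4,-0.3,0.2,18.8,0.5,3.9,-31.4,4,-0.3,0.2,18.8,0.5,3.9,-31.4,4,-0.3,0.2,18.8,0.5,3.9,-31.4,4,-0.3,0.2,18.8,0.5,3.9,-31.4,4,-0.3,0.2,18.8,0.5,3.9,-31.4,4,-0.3,0.2,18.8,0.5,3.9,-31.4,4,-0.3,0.2,18.8,0.5,3.9,-31.4,4,-0.3,0.2,18.8,0.5],
)

```text
time: 10.45
eef_pos: [0.4707, 0.287, 0.2223]
tcp_rot: [0.998, -0.056, -0.004, -0.003]
contact_force: [0.5, -0.7, -0.0]
opening: 0.503
finger_force: 0.0
```

```bash
python3 -c "
from h import *
snap('wrist','w4.png');print(telemetry.get_state()['eef_pos'])
for p in [(.562,.3218),(.5487,.229),(.4386,.336)]: print(w2px('wrist',(*p,.05)))"
```

```text
[0.47116403 0.28583334 0.22259339]
[267.69481874 113.9668261 ]
[381.4487631  117.40040084]
[273.40374222 256.07174261]
```

View pics/w4.png

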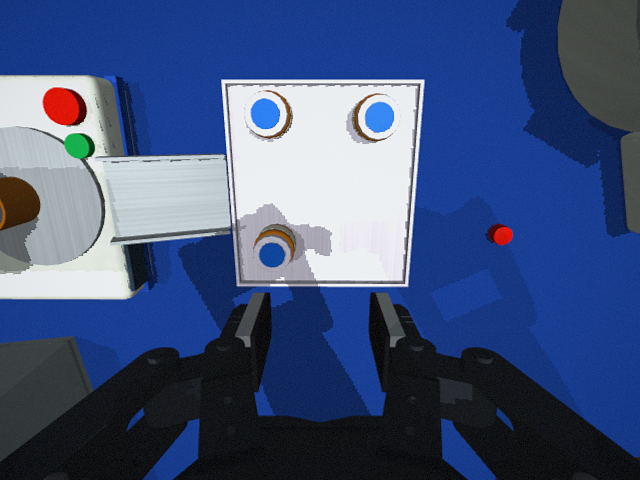

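Jar caps are at (265,113), (379,118) and (272,254), within 3 px of the predictions. The chute lies only across the middle of the tray edge.

```bash
python3 -c "
from h import *
for p in [(265,113),(379,118),(272,254)]: print(px2w('wrist',*p,.05))
p=px2w('wrist',379,118,.05); go((p[0]+.5487)/2,(p[1]+.229)/2,.11,83.7)
print(telemetry.get_state()['eef_pos'])"
```

```text
[0.56299359 0.32388676 0.05      ]
[0.54846197 0.23103366 0.05      ]
[0.44075837 0.33698249 0.05      ]
shift cm [ 8.4   4.73 11.18] rot deg [-0.31  0.4  -0.21] cur yaw -96.5 q6 2.04 t 10.5
[0.47116403 0.28583334 0.22259339]
```

Emit:
arm_command(
  series=[4,2.4,4,-0.3,0.3,0,0.4,8.4,4.8,8,-0.3,0.3,0,0.4,8.4,4.8,11,-0.3,0.3,0,0.4,8.4,4.8,11,-0.3,0.3,0,0.4,8.4,4.8,11,-0.3,0.3,0,0.4,8.4,4.8,11,-0.3,0.3,0,0.4,8.4,4.8,11,-0.3,0.3,0,0.4,8.4,4.8,11,-0.3,0.3,0,0.4],
  force=30,
)

```text
time: 11.17
eef_pos: [0.5495, 0.2295, 0.1149]
tcp_rot: [0.998, -0.058, 0.001, -0.001]
contact_force: [0.8, -0.1, -0.7]
opening: 0.601
finger_force: 0.0
```

```bash
python3 -c "
from h import *
go(.5486,.230,.016,83.7)
print(telemetry.get_state()['eef_pos'],telemetry.get_state()['opening'])"
```

```text
shift cm [-0.12 -0.01  9.89] rot deg [-0.15 -0.14 -0.3 ] cur yaw -96.6 q6 1.91 t 11.1667
[0.54954687 0.22949661 0.11491915] 0.601462339967664
```

Emit:
arm_command(
  series=[-0.1,0,2,0,0,0,0.4,-0.1,0,4,0,0,0,0.4,-0.1,0,6,0,0,0,0.4,-0.1,0,7.5,0,0,0,0.4,-0.1,0,8.7,0,0,0,0.4,-0.1,0,9.5,0,0,0,0.4,-0.1,0,9.8,0,0,0,0.4,-0.1,0,9.8,0,0,0,0.4,-0.1,0,9.8,0,0,0,0.4,-0.1,0,9.8,0,0,0,0.4],
)

```text
time: 12.0
eef_pos: [0.5483, 0.2298, 0.0156]
tcp_rot: [0.998, -0.057, 0.0, -0.001]
contact_force: [0.3, 0.3, 0.3]
opening: 0.595
finger_force: 0.0
```

Emit:
arm_command(
  series=[0,0,0,0,0,0,0.6,0,0,0,0,0,0,0.8,0,0,0,0,0,0,0.8,0,0,0,0,0,0,0.8,0,0,0,0,0,0,0.8],
)

```text
time: 12.42
eef_pos: [0.5483, 0.2298, 0.0155]
tcp_rot: [0.998, -0.057, 0.0, -0.001]
contact_force: [-0.9, 0.3, 5.6]
opening: 0.457
finger_force: 30.6
```

```bash
python3 -c "
from h import *
snap('wrist','w5.png')"
```

```text
(no output)
```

View pics/w5.png

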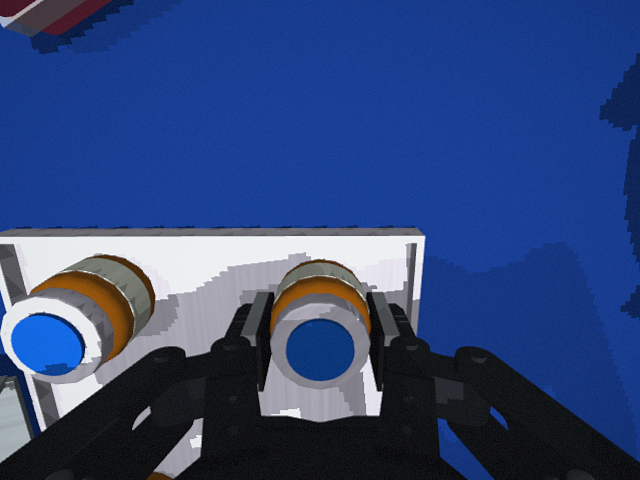

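Jar 2 is gripped squarely between the pads, with its cap at (320,350).

Emit:
arm_command(
  series=[0,0,-1,0,0,0,0.8,0,0,-3,0,0,0,0.8,0,0,-6,0,0,0,0.8,0,0,-9,0,0,0,0.8,0,0,-12,0,0,0,0.8,0,0,-15,0,0,0,0.8,0,0,-18,0,0,0,0.8,0,0,-20,0,0,0,0.8,0,0,-21,0,0,0,0.8,0,0,-21,0,0,0,0.8],
)

```text
time: 13.3
eef_pos: [0.5487, 0.2295, 0.2272]
tcp_rot: [0.998, -0.057, 0.002, -0.001]
contact_force: [0.1, 0.4, 0.2]
opening: 0.458
finger_force: 30.3
```

```bash
python3 -c "
from h import *
go(.6564,-.0252,.225,102.3)
print(telemetry.get_state()['contact_force'],telemetry.get_state()['opening'])"
```

```text
shift cm [13.62 24.07  0.2 ] rot deg [ -0.13  -0.21 -18.89] cur yaw -96.6 q6 1.91 t 13.3
[0.13061876 0.3966975  0.21041967] 0.4575694071992272
```

Emit:
arm_command(
  series=[1,2,0,0,0,-3,0.8,3,5,0,0,0,-6,0.8,5,8.7,0,0,0,-9,0.8,7,12.4,0,0,0,-12,0.8,9,16,0,0,0,-15,0.8,11,19.5,0,0,0,-18,0.8,12.6,22,0,0,0,-18.9,0.8,13.4,23.5,0,0,0,-18.9,0.8,13.6,24,0,0,0,-18.9,0.8,13.6,24.1,0,0,0,-18.9,0.8],
)

```text
time: 14.13
eef_pos: [0.6543, -0.0262, 0.2218]
tcp_rot: [0.994, 0.106, -0.002, -0.002]
contact_force: [-0.2, -0.8, -0.6]
opening: 0.462
finger_force: 30.5
```

```bash
python3 -c "
from h import *
snap('wrist','w6.png');go(.6564,-.0252,.0995,102.3)"
```

```text
shift cm [ 0.26  0.1  12.28] rot deg [-0.19  0.2  -0.01] cur yaw -77.7 q6 1.16 t 14.1833
```

View pics/w6.png

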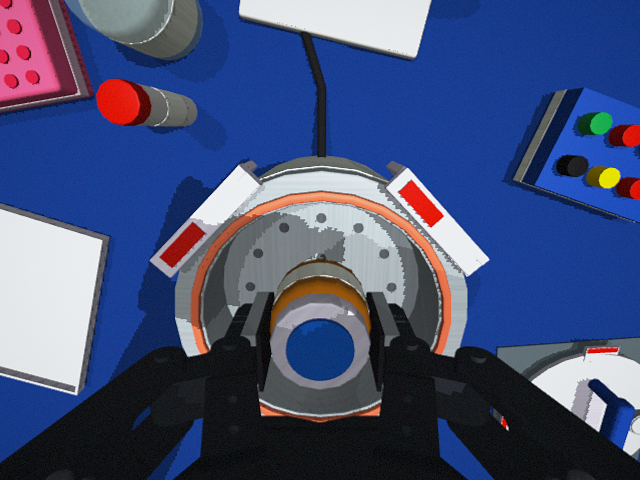

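The pot is centred on column 320 under the jar. I'll lower it.

Emit:
arm_command(
  series=[0.1,0,1.5,0,0,0,0.8,0.1,0,4,0,0,0,0.8,0.1,0,6.5,0,0,0,0.8,0.1,0,9,0,0,0,0.8,0.1,0,10.5,0,0,0,0.8,0.1,0,11.2,0,0,0,0.8,0.1,0,11.6,0,0,0,0.8,0.1,0,11.8,0,0,0,0.8,0.1,0,11.8,0,0,0,0.8,0.1,0,11.8,0,0,0,0.8],
)

```text
time: 15.02
eef_pos: [0.6568, -0.0251, 0.1075]
tcp_rot: [0.994, 0.107, 0.001, -0.0]
contact_force: [-0.3, -0.3, -0.3]
opening: 0.464
finger_force: 30.5
```

```bash
python3 -c "
from h import *
go(.6564,-.0252,.0995,102.3);print(telemetry.get_state()['contact_force'],telemetry.get_state()['eef_pos'])"
```

```text
shift cm [-0.04 -0.    0.8 ] rot deg [-0.04 -0.08  0.04] cur yaw -77.7 q6 1.16 t 15.0167
[-0.33220245 -0.3204001  -0.29559041] [ 0.65676664 -0.02512955  0.10747512]
```

Emit:
arm_command(
  series=[0,0,0.2,0,0,0,0.8,0,0,0.4,0,0,0,0.8,0,0,0.6,0,0,0,0.8,0,0,0.7,0,0,0,0.8,0,0,0.75,0,0,0,0.8,0,0,0.8,0,0,0,0.8,0,0,0.8,0,0,0,0.8],
)

```text
time: 15.6
eef_pos: [0.6563, -0.0255, 0.0995]
tcp_rot: [0.994, 0.107, -0.0, -0.001]
contact_force: [-2.7, 0.0, 6.2]
opening: 0.461
finger_force: 30.9
```

Emit:
arm_command(
  series=[0,0,0,0,0,0,0.5,0,0,0,0,0,0,0.42,0,0,0,0,0,0,0.42,0,0,0,0,0,0,0.42,0,0,-2,0,0,0,0.42,0,0,-5,0,0,0,0.42,0,0,-8,0,0,0,0.42,0,0,-10.5,0,0,0,0.42,0,0,-12.5,0,0,0,0.42,0,0,-12.5,0,0,0,0.42],
)

```text
time: 16.43
eef_pos: [0.6588, -0.026, 0.2291]
tcp_rot: [0.994, 0.107, 0.004, 0.001]
contact_force: [0.9, 0.0, 0.8]
opening: 0.587
finger_force: 0.0
```

```bash
python3 -c "
from h import *
snap('top','t2.png'); i=cv2.imread('pics/t2.png'); cv2.imwrite('pics/t2c.png',cv2.resize(i[210:350,140:270],None,fx=4,fy=4))
go(.5625,.323,.12,83.7)"
```

```text
shift cm [ -1.9  -36.12  10.56] rot deg [ 0.   -0.27 18.61] cur yaw -77.7 q6 1.16 t 16.4833
```

View pics/t2c.png

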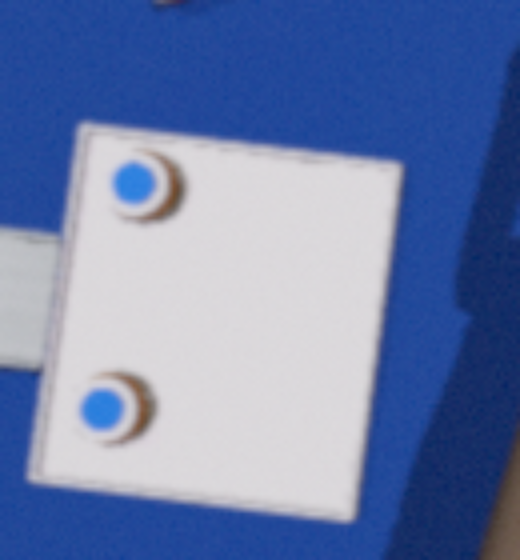

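Both remaining jars are unmoved, at cap px (173.5,255.5) and (165.5,312).

Emit:
arm_command(
  series=[-0.2,-4,0,0,0,4,0.42,-0.5,-8,0,0,0,8,0.42,-0.7,-12,0,0,0,12,0.42,-0.9,-16,0,0,0,16,0.42,-1.1,-20,0,0,0,18.6,0.4,-1.3,-24,0,0,0,18.6,0.4,-1.5,-28,0,0,0,18.6,0.4,-1.7,-32,0,0,0,18.6,0.4,-1.9,-35,0,0,0,18.6,0.4,-1.9,-36.1,0,0,0,18.6,0.4],
)

```text
time: 17.32
eef_pos: [0.5576, 0.3266, 0.2206]
tcp_rot: [0.999, -0.053, -0.003, -0.0]
contact_force: [0.3, -0.6, -0.5]
opening: 0.598
finger_force: 0.0
```

Emit:
arm_command(
  series=[0,0,4,0,0,0,0.4,0,0,8,0,0,0,0.4,0,0,10.5,0,0,0,0.4,0,0,10.5,0,0,0,0.4,0,0,10.5,0,0,0,0.4,0,0,10.5,0,0,0,0.4],
)

```text
time: 17.82
eef_pos: [0.5614, 0.3231, 0.1195]
tcp_rot: [0.998, -0.055, 0.0, -0.001]
contact_force: [0.5, 0.3, 0.3]
opening: 0.605
finger_force: 0.0
```

```bash
cat >> h.py <<'E'
def caps(cam,z,box=None):
    i=load(cam)[0].astype(int); m=((i[...,0]>200)&(i[...,0]-i[...,2]>110)&(i[...,1]>100)).astype(np.uint8)
    n,l,st,c=cv2.connectedComponentsWithStats(m)
    for k in range(1,n):
        if st[k,4]>40: print(c[k].round(1),st[k,4],px2w(cam,*c[k],z).round(4))
E
python3 -c "
from h import *
snap('wrist'); caps('wrist',.05); snap('top'); caps('top',.05)
go(.5625,.323,.016,83.7);print(telemetry.get_state()['eef_pos'])"
```

```text
[320.7 247.5] 571 [0.5671 0.3231 0.05  ]
[251.7 141.9] 149 [0.8173 0.1579 0.05  ]
[444.2 171.8] 989 [ 0.7571 -0.271   0.05  ]
[333.8 209.3] 76 [ 0.6694 -0.0263  0.05  ]
[495.2 291.5] 82 [ 0.4929 -0.3834  0.05  ]
shift cm [-0.    0.09 10.54] rot deg [-0.2  -0.17 -0.01] cur yaw -96.3 q6 2.05 t 17.9167
[0.56228065 0.3235723  0.12138444]
```

Emit:
arm_command(
  series=[0.1,0,2,0,0,0,0.4,0.1,0,4,0,0,0,0.4,0.1,0,6,0,0,0,0.4,0.1,0,8,0,0,0,0.4,0.1,0,9.3,0,0,0,0.4,0.1,0,10,0,0,0,0.4,0.1,0,10.4,0,0,0,0.4,0.1,0,10.4,0,0,0,0.4,0.1,0,10.4,0,0,0,0.4,0.1,0,10.4,0,0,0,0.4],
)

```text
time: 18.75
eef_pos: [0.5622, 0.3237, 0.0159]
tcp_rot: [0.998, -0.055, 0.0, -0.001]
contact_force: [0.1, 0.2, -0.1]
opening: 0.603
finger_force: 0.0
```

Emit:
arm_command(
  series=[0,0,0,0,0,0,0.6,0,0,0,0,0,0,0.8,0,0,0,0,0,0,0.8,0,0,0,0,0,0,0.8,0,0,0,0,0,0,0.8],
)

```text
time: 19.17
eef_pos: [0.5622, 0.3237, 0.0159]
tcp_rot: [0.998, -0.055, 0.0, -0.001]
contact_force: [-0.2, 0.4, 6.1]
opening: 0.455
finger_force: 30.6
```

Emit:
arm_command(
  series=[0,0,-1,0,0,0,0.8,0,0,-3,0,0,0,0.8,0,0,-6,0,0,0,0.8,0,0,-9,0,0,0,0.8,0,0,-12,0,0,0,0.8,0,0,-15,0,0,0,0.8,0,0,-18,0,0,0,0.8,0,0,-20,0,0,0,0.8,0,0,-21,0,0,0,0.8,0,0,-21,0,0,0,0.8],
)

```text
time: 20.0
eef_pos: [0.5625, 0.3235, 0.2277]
tcp_rot: [0.998, -0.055, 0.002, -0.002]
contact_force: [0.5, 0.4, -0.2]
opening: 0.461
finger_force: 30.3
```

```bash
python3 -c "
from h import *
go(.6075,-.0358,.225,102.3);snap('wrist'); caps('wrist',.05)
print(telemetry.get_state()['eef_pos'],telemetry.get_state()['opening'])"
```

```text
shift cm [ 8.41 35.22  0.16] rot deg [ -0.18  -0.21 -18.58] cur yaw -96.3 q6 2.04 t 20.0
[0.56156411 0.32302817 0.22501433] 0.454740936760006
```

```bash
python3 -c "
from h import *
go(.5596,-.0462,.225,102.3)"
```

```text
shift cm [ 3.85 36.72 -0.07] rot deg [-1.100e-01  1.000e-02 -1.859e+01] cur yaw -96.3 q6 2.04 t 20.05
```

Emit:
arm_command(
  series=[0.2,2,0,0,0,-3,0.8,0.6,6,0,0,0,-6,0.8,1,10,0,0,0,-9,0.8,1.4,14,0,0,0,-12,0.8,1.9,18,0,0,0,-15,0.8,2.3,22,0,0,0,-18,0.8,2.7,26,0,0,0,-18.6,0.8,3.1,30,0,0,0,-18.6,0.8,3.5,34,0,0,0,-18.6,0.8,3.8,36.7,0,0,0,-18.6,0.8],
)

```text
time: 20.88
eef_pos: [0.5572, -0.0488, 0.2207]
tcp_rot: [0.994, 0.106, -0.003, -0.001]
contact_force: [0.2, 0.1, -1.1]
opening: 0.457
finger_force: 30.4
```

Emit:
arm_command(
  series=[0,0,0,0,0,0,0.8,0,0,2,0,0,0,0.8,0,0,2,0,0,0,0.8,0,0,2,0,0,0,0.8,0,0,2,0,0,0,0.8],
)

```text
time: 21.3
eef_pos: [0.5584, -0.045, 0.2028]
tcp_rot: [0.994, 0.108, -0.002, -0.001]
contact_force: [-0.1, -0.2, -0.4]
opening: 0.458
finger_force: 30.5
```

```bash
python3 -c "
from h import *
go(.5596,-.0462,.0995,102.3);print(telemetry.get_state()['eef_pos'],telemetry.get_state()['opening'])"
```

```text
shift cm [ 0.12  0.18 10.33] rot deg [-0.17  0.19  0.07] cur yaw -77.6 q6 1.09 t 21.3
[ 0.55842765 -0.04497782  0.2028046 ] 0.4584633509798917
```

Emit:
arm_command(
  series=[0.1,0.1,1.5,0,0,0,0.8,0.1,0.1,4,0,0,0,0.8,0.1,0.1,6.5,0,0,0,0.8,0.1,0.1,8.2,0,0,0,0.8,0.1,0.1,9,0,0,0,0.8,0.1,0.1,9.5,0,0,0,0.8,0.1,0.1,9.7,0,0,0,0.8,0.1,0.1,9.8,0,0,0,0.8,0.1,0.1,9.8,0,0,0,0.8,0.1,0.1,9.8,0,0,0,0.8],
)

```text
time: 22.13
eef_pos: [0.561, -0.0467, 0.1073]
tcp_rot: [0.994, 0.107, 0.001, -0.0]
contact_force: [-0.1, -0.5, 0.2]
opening: 0.456
finger_force: 30.5
```

```bash
python3 -c "
from h import *
go(.5596,-.0462,.0997,102.3);print(telemetry.get_state()['eef_pos'],telemetry.get_state()['contact_force'])"
```

```text
shift cm [-0.13 -0.08  0.76] rot deg [-0.03 -0.06  0.02] cur yaw -77.7 q6 1.09 t 22.1333
[ 0.56098825 -0.04671741  0.10727167] [-0.14885189 -0.49283466  0.20176348]
```

Emit:
arm_command(
  series=[-0.1,0,0.2,0,0,0,0.8,-0.1,0,0.4,0,0,0,0.8,-0.1,0,0.6,0,0,0,0.8,-0.1,0,0.65,0,0,0,0.8,-0.1,0,0.7,0,0,0,0.8,-0.1,0,0.75,0,0,0,0.8,-0.1,0,0.75,0,0,0,0.8],
)

```text
time: 22.72
eef_pos: [0.5594, -0.0469, 0.0999]
tcp_rot: [0.994, 0.107, -0.001, -0.001]
contact_force: [-2.2, -0.4, 6.5]
opening: 0.46
finger_force: 31.0
```

Emit:
arm_command(
  series=[0,0,0,0,0,0,0.5,0,0,0,0,0,0,0.42,0,0,0,0,0,0,0.42,0,0,0,0,0,0,0.42,0,0,-2,0,0,0,0.42,0,0,-5,0,0,0,0.42,0,0,-8,0,0,0,0.42,0,0,-10.5,0,0,0,0.42,0,0,-12.5,0,0,0,0.42,0,0,-12.5,0,0,0,0.42],
)

```text
time: 23.55
eef_pos: [0.5619, -0.0476, 0.229]
tcp_rot: [0.994, 0.107, 0.004, 0.001]
contact_force: [0.8, -0.8, -0.0]
opening: 0.579
finger_force: 0.0
```

```bash
python3 -c "
from h import *
snap('top'); caps('top',.05); snap('wrist'); caps('wrist',.134)
go(.4395,.3367,.225,83.7)"
```

```text
[251.6 142. ] 150 [0.8171 0.158  0.05  ]
[444.2 171.9] 993 [ 0.7569 -0.271   0.05  ]
[335. 208.] 44 [ 0.6724 -0.0289  0.05  ]
[494.9 290.3] 75 [ 0.4954 -0.3828  0.05  ]
[165. 312.] 69 [0.4393 0.3375 0.05  ]
[318.1  88.5] 1301 [ 0.6578 -0.0241  0.134 ]
[319.9 234.8] 172 [ 0.5684 -0.0446  0.134 ]
shift cm [ -3.54 -40.05  -0.09] rot deg [-0.06  0.   18.61] cur yaw -77.7 q6 1.09 t 23.65
```

Emit:
arm_command(
  series=[-0.3,-4,0,0,0,4,0.42,-0.7,-8,0,0,0,8,0.42,-1.1,-12,0,0,0,12,0.42,-1.4,-16,0,0,0,16,0.42,-1.8,-20,0,0,0,18.6,0.4,-2.1,-24,0,0,0,18.6,0.4,-2.5,-28,0,0,0,18.6,0.4,-2.8,-32,0,0,0,18.6,0.4,-3.2,-36,0,0,0,18.6,0.4,-3.5,-40,0,0,0,18.6,0.4],
)

```text
time: 24.48
eef_pos: [0.4376, 0.3376, 0.2213]
tcp_rot: [0.998, -0.055, -0.003, 0.0]
contact_force: [1.5, 0.5, -0.5]
opening: 0.601
finger_force: 0.0
```

Emit:
arm_command(
  series=[0,0,4,0,0,0,0.4,0,0,8,0,0,0,0.4,0,0,10.5,0,0,0,0.4,0,0,10.5,0,0,0,0.4,0,0,10.5,0,0,0,0.4,0,0,10.5,0,0,0,0.4],
)

```text
time: 24.98
eef_pos: [0.4402, 0.3366, 0.1197]
tcp_rot: [0.998, -0.055, -0.0, -0.001]
contact_force: [-0.1, 0.9, 0.8]
opening: 0.602
finger_force: 0.0
```

```bash
python3 -c "
from h import *
snap('wrist'); caps('wrist',.05)
go(.4395,.3367,.016,83.7);print(telemetry.get_state()['eef_pos'])"
```

```text
[320.9 247.8] 398 [0.4456 0.3366 0.05  ]
shift cm [-0.15  0.07 10.49] rot deg [-0.17 -0.06 -0.01] cur yaw -96.3 q6 2.15 t 25.0333
[0.44094015 0.33694755 0.12089134]
```

Emit:
arm_command(
  series=[-0.1,0,2,0,0,0,0.4,-0.1,0,4,0,0,0,0.4,-0.1,0,6,0,0,0,0.4,-0.1,0,8,0,0,0,0.4,-0.1,0,9.3,0,0,0,0.4,-0.1,0,10,0,0,0,0.4,-0.1,0,10.4,0,0,0,0.4,-0.1,0,10.4,0,0,0,0.4,-0.1,0,10.4,0,0,0,0.4,-0.1,0,10.4,0,0,0,0.4],
)

```text
time: 25.87
eef_pos: [0.4395, 0.3373, 0.0164]
tcp_rot: [0.998, -0.055, 0.0, -0.001]
contact_force: [-0.0, -0.3, 0.4]
opening: 0.6
finger_force: 0.0
```

Emit:
arm_command(
  series=[0,0,0,0,0,0,0.6,0,0,0,0,0,0,0.8,0,0,0,0,0,0,0.8,0,0,0,0,0,0,0.8,0,0,0,0,0,0,0.8],
)

```text
time: 26.28
eef_pos: [0.4394, 0.3373, 0.0164]
tcp_rot: [0.998, -0.055, 0.0, -0.001]
contact_force: [-0.2, -0.9, 6.1]
opening: 0.457
finger_force: 30.6
```

Emit:
arm_command(
  series=[0,0,-1,0,0,0,0.8,0,0,-3,0,0,0,0.8,0,0,-6,0,0,0,0.8,0,0,-9,0,0,0,0.8,0,0,-12,0,0,0,0.8,0,0,-15,0,0,0,0.8,0,0,-18,0,0,0,0.8,0,0,-20,0,0,0,0.8,0,0,-21,0,0,0,0.8,0,0,-21,0,0,0,0.8],
)

```text
time: 27.12
eef_pos: [0.4398, 0.3371, 0.228]
tcp_rot: [0.998, -0.055, 0.002, -0.002]
contact_force: [0.8, -0.2, -1.9]
opening: 0.463
finger_force: 30.4
```

```bash
python3 -c "
from h import *
snap('top'); caps('top',.05)
go(.6075,-.0358,.225,102.3);print(telemetry.get_state()['eef_pos'],telemetry.get_state()['opening'])"
```

```text
[251.8 142. ] 149 [0.8172 0.1577 0.05  ]
[444.  171.9] 994 [ 0.757  -0.2706  0.05  ]
[333.8 209.3] 76 [ 0.6694 -0.0263  0.05  ]
[343.7 256.9] 74 [ 0.5644 -0.0495  0.05  ]
[495.2 291.9] 79 [ 0.492  -0.3833  0.05  ]
shift cm [ 2.084e+01  3.516e+01 -2.000e-02] rot deg [-1.100e-01  1.000e-02 -1.858e+01] cur yaw -96.3 q6 2.15 t 27.1667
[0.43881337 0.3365527  0.22557122] 0.4592513558468387
```

Emit:
arm_command(
  series=[1,2,0,0,0,-3,0.8,3,5,0,0,0,-6,0.8,5,8.5,0,0,0,-9,0.8,7,12,0,0,0,-12,0.8,9,15,0,0,0,-15,0.8,11,18.5,0,0,0,-18,0.8,13,22,0,0,0,-18.6,0.8,15,25.3,0,0,0,-18.6,0.8,17,28.7,0,0,0,-18.6,0.8,18.5,31.2,0,0,0,-18.6,0.8],
)

```text
time: 28.0
eef_pos: [0.5878, 0.0033, 0.221]
tcp_rot: [0.994, 0.106, -0.003, -0.001]
contact_force: [-0.1, 0.5, -1.1]
opening: 0.458
finger_force: 30.5
```

```bash
python3 -c "
from h import *
for p in [(333.8,209.3),(343.7,256.9)]: print(px2w('top',*p,.134))
go(.6075,-.0358,.205,102.3)"
```

```text
[ 0.65769831 -0.02463285  0.134     ]
[ 0.55991725 -0.04612326  0.134     ]
shift cm [1.1  4.24 1.58] rot deg [-0.17  0.34 -0.08] cur yaw -77.8 q6 1.19 t 28.0
```

Emit:
arm_command(
  series=[0.6,2,0,0,0,0,0.8,1.2,4.2,0.5,0,0,0,0.8,1.2,4.2,2,0,0,0,0.8,1.2,4.2,2,0,0,0,0.8,1.2,4.2,2,0,0,0,0.8,1.2,4.2,2,0,0,0,0.8,1.2,4.2,2,0,0,0,0.8,1.2,4.2,2,0,0,0,0.8],
)

```text
time: 28.67
eef_pos: [0.6092, -0.0316, 0.2049]
tcp_rot: [0.994, 0.108, -0.0, -0.001]
contact_force: [0.4, -0.0, -1.9]
opening: 0.46
finger_force: 30.6
```

```bash
python3 -c "
from h import *
go(.6088,-.0354,.1002,102.3);print(telemetry.get_state()['eef_pos'])"
```

```text
shift cm [-0.12  0.37 10.47] rot deg [-0.08  0.02  0.08] cur yaw -77.6 q6 1.14 t 28.6667
[ 0.60922124 -0.0316316   0.20494732]
```

Emit:
arm_command(
  series=[-0.1,0.3,1.5,0,0,0,0.8,-0.1,0.3,3.5,0,0,0,0.8,-0.1,0.3,4.5,0,0,0,0.8,-0.1,0.3,4.5,0,0,0,0.8,-0.1,0.3,4.5,0,0,0,0.8,-0.1,0.3,4.5,0,0,0,0.8],
)

```text
time: 29.17
eef_pos: [0.6094, -0.0353, 0.1606]
tcp_rot: [0.994, 0.107, 0.0, -0.0]
contact_force: [-1.1, 0.7, -1.2]
opening: 0.457
finger_force: 30.6
```

```bash
python3 -c "
from h import *
go(.6088,-.0354,.1002,102.3);print(telemetry.get_state()['eef_pos'])"
```

```text
shift cm [-0.07  0.    6.04] rot deg [-0.05 -0.03  0.04] cur yaw -77.7 q6 1.13 t 29.1667
[ 0.60941513 -0.03529831  0.16055404]
```

Emit:
arm_command(
  series=[-0.05,0,1,0,0,0,0.8,-0.05,0,2.5,0,0,0,0.8,-0.05,0,3.8,0,0,0,0.8,-0.05,0,4.8,0,0,0,0.8,-0.05,0,5.3,0,0,0,0.8,-0.05,0,5.5,0,0,0,0.8,-0.05,0,5.7,0,0,0,0.8,-0.05,0,5.85,0,0,0,0.8,-0.05,0,6,0,0,0,0.8,-0.05,0,6,0,0,0,0.8],
)

```text
time: 30.0
eef_pos: [0.6089, -0.0356, 0.1004]
tcp_rot: [0.994, 0.107, 0.0, -0.0]
contact_force: [-0.8, 0.9, 0.9]
opening: 0.453
finger_force: 30.6
```

Emit:
arm_command(
  series=[0,0,0.05,0,0,0,0.8,0,0,0.1,0,0,0,0.8,0,0,0.1,0,0,0,0.8],
)

```text
time: 30.25
eef_pos: [0.6089, -0.0356, 0.1004]
tcp_rot: [0.994, 0.107, 0.0, -0.0]
contact_force: [-2.6, 0.3, 5.8]
opening: 0.458
finger_force: 31.1
```

Emit:
arm_command(
  series=[0,0,0,0,0,0,0.5,0,0,0,0,0,0,0.42,0,0,0,0,0,0,0.42,0,0,0,0,0,0,0.42,0,0,-2,0,0,0,0.42,0,0,-5,0,0,0,0.42,0,0,-8,0,0,0,0.42,0,0,-10.5,0,0,0,0.42,0,0,-12.5,0,0,0,0.42,0,0,-12.5,0,0,0,0.42],
)

```text
time: 31.08
eef_pos: [0.6111, -0.0361, 0.2293]
tcp_rot: [0.994, 0.107, 0.004, 0.001]
contact_force: [0.7, 0.0, 1.2]
opening: 0.579
finger_force: 0.0
```

```bash
python3 -c "
from h import *
snap('wrist');caps('wrist',.134)
go(.4735,-.3835,.2,102.3)"
```

```text
[318.3 174.7] 1035 [ 0.6579 -0.024   0.134 ]
[319.7 235. ] 146 [ 0.6181 -0.0336  0.134 ]
[318.2 315.7] 521 [ 0.5577 -0.0455  0.134 ]
shift cm [-20.75  31.05   2.57] rot deg [ 0.06 -0.25  0.02] cur yaw -77.7 q6 1.13 t 31.1333
```

Emit:
arm_command(
  series=[-2.1,3.1,-1,0,0,0,0.4,-4.2,6.2,-2,0,0,0,0.4,-6.3,9.3,-3,0,0,0,0.4,-8.4,12.4,-3,0,0,0,0.4,-10.5,15.5,-3,0,0,0,0.4,-12.6,18.6,-3,0,0,0,0.4,-14.7,21.7,-3,0,0,0,0.4,-16.8,24.8,-3,0,0,0,0.4,-18.9,27.9,-3,0,0,0,0.4,-20.7,31,-3,0,0,0,0.4],
)

```text
time: 31.97
eef_pos: [0.4704, -0.3836, 0.2503]
tcp_rot: [0.994, 0.107, -0.002, -0.002]
contact_force: [0.4, 0.1, 0.1]
opening: 0.599
finger_force: 0.0
```

Emit:
arm_command(
  series=[0,0,2,0,0,0,0.4,0,0,5,0,0,0,0.4,0,0,8,0,0,0,0.4,0,0,11,0,0,0,0.4,0,0,11,0,0,0,0.4,0,0,11,0,0,0,0.4,0,0,11,0,0,0,0.4,0,0,11,0,0,0,0.4],
)

```text
time: 32.63
eef_pos: [0.4732, -0.3835, 0.1454]
tcp_rot: [0.994, 0.107, 0.001, 0.001]
contact_force: [-0.0, -0.1, 0.5]
opening: 0.598
finger_force: 0.0
```

```bash
python3 -c "
from h import *
snap('top');i=snap('wrist','w7.png')[0];print(telemetry.get_state()['eef_pos']); print(w2px('wrist',(.474,-.3835,.066)))
go(.474,-.3835,.04,102.3)"
```

```text
[ 0.47317628 -0.3834841   0.14561372]
[321.52652604 250.46930805]
shift cm [ 0.07 -0.   10.56] rot deg [ 0.12 -0.06  0.03] cur yaw -77.7 q6 0.51 t 32.7333
```

View pics/w7.png

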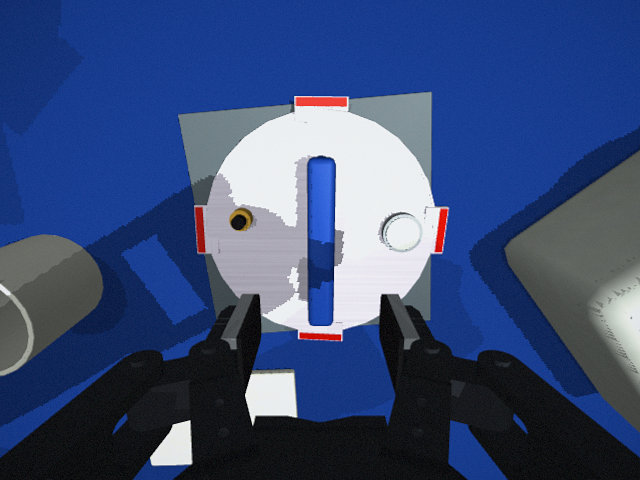

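The lid is where I left it: handle at column 321, rows 156–326, with the tabs aligned to the tool. I'll grasp it again.

Emit:
arm_command(
  series=[0.1,0,2.5,0,0,0,0.4,0.1,0,5,0,0,0,0.4,0.1,0,7.5,0,0,0,0.4,0.1,0,9.5,0,0,0,0.4,0.1,0,10.3,0,0,0,0.4,0.1,0,10.6,0,0,0,0.4,0.1,0,10.6,0,0,0,0.4,0.1,0,10.6,0,0,0,0.4,0.1,0,10.6,0,0,0,0.6,0.1,0,10.6,0,0,0,0.8],
  force=110,
)

```text
time: 33.57
eef_pos: [0.4738, -0.3831, 0.0389]
tcp_rot: [0.994, 0.107, 0.0, 0.001]
contact_force: [0.1, -0.1, 0.4]
opening: 0.328
finger_force: 0.0
```

Emit:
arm_command(
  series=[0,0,0,0,0,0,1,0,0,0,0,0,0,1,0,0,0,0,0,0,1,0,0,0,0,0,0,1,0,0,-0.5,0,0,0,1,0,0,-1.5,0,0,0,1,0,0,-3,0,0,0,1,0,0,-5,0,0,0,1,0,0,-7,0,0,0,1,0,0,-9,0,0,0,1],
)

```text
time: 34.4
eef_pos: [0.472, -0.3809, 0.1263]
tcp_rot: [0.994, 0.107, -0.002, -0.002]
contact_force: [0.3, 0.0, -5.1]
opening: 0.19
finger_force: 107.6
```

Emit:
arm_command(
  series=[0,0,-2,0,0,0,1,0,0,-4,0,0,0,1,0,0,-6,0,0,0,1,0,0,-8,0,0,0,1,0,0,-10,0,0,0,1,0,0,-12,0,0,0,1,0,0,-14,0,0,0,1,0,0,-15,0,0,0,1,0,0,-15,0,0,0,1],
)

```text
time: 35.15
eef_pos: [0.4738, -0.383, 0.2796]
tcp_rot: [0.994, 0.107, 0.001, 0.001]
contact_force: [0.6, -0.9, -4.8]
opening: 0.19
finger_force: 107.8
```

```bash
python3 -c "
from h import *
go(.6077,-.0357,.275,102.3);s=telemetry.get_state();print(s['contact_force'],s['opening'],s['eef_pos'])"
```

```text
shift cm [ 20.49 -31.07   0.42] rot deg [ 0.11 -0.06  0.02] cur yaw -77.7 q6 0.51 t 35.15
[ 0.58192401 -0.90174667 -4.83786126] 0.190136888462932 [ 0.47382612 -0.38295892  0.27959747]
```

Emit:
arm_command(
  series=[1,-1.5,0,0,0,0,1,3,-4.5,0,0,0,0,1,5.5,-8.3,0,0,0,0,1,8,-12.1,0,0,0,0,1,10.5,-15.9,0,0,0,0,1,13,-19.7,0,0,0,0,1,15.5,-23.5,0,0,0,0,1,18,-27.5,0,0,0,0,1,19.8,-30,0,0,0,0,1,20.4,-31,0,0,0,0,1],
)

```text
time: 35.98
eef_pos: [0.6061, -0.0317, 0.2745]
tcp_rot: [0.994, 0.108, -0.002, -0.003]
contact_force: [-0.3, -0.7, -5.8]
opening: 0.19
finger_force: 108.2
```

Emit:
arm_command(
  series=[0,0,1,0,0,0,1,0,0,3,0,0,0,1,0,0,5,0,0,0,1,0,0,6.5,0,0,0,1,0,0,7,0,0,0,1,0,0,7,0,0,0,1,0,0,7,0,0,0,1,0,0,7,0,0,0,1],
)

```text
time: 36.65
eef_pos: [0.607, -0.0364, 0.2085]
tcp_rot: [0.994, 0.107, 0.0, -0.0]
contact_force: [0.3, 0.3, -5.4]
opening: 0.189
finger_force: 108.1
```

```bash
python3 -c "
from h import *
go(.6073,-.0355,.1758,102.3);s=telemetry.get_state();print(s['contact_force'],s['eef_pos']);snap('wrist','w8.png')"
```

```text
shift cm [ 0.05 -0.08  3.27] rot deg [-0.04 -0.04 -0.  ] cur yaw -77.7 q6 1.13 t 36.65
[ 0.26252341  0.29859056 -5.43790555] [ 0.60699374 -0.03640977  0.20847349]
```

View pics/w8.png

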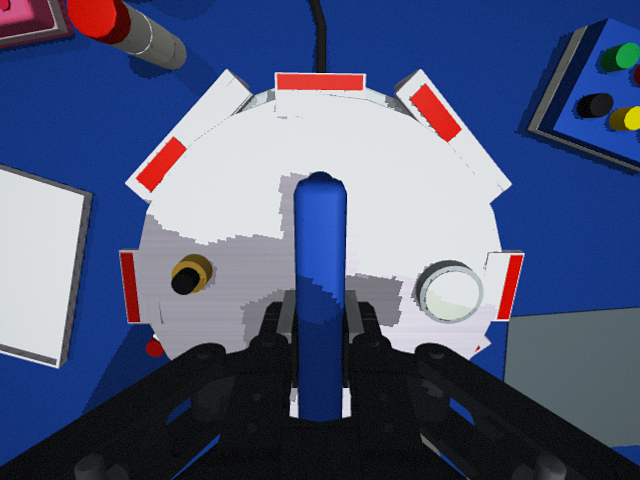

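The lid is aligned, with the top tab (275–365) centred between the claws. I'll lower it.

Emit:
arm_command(
  series=[0.05,-0.08,0.7,0,0,0,1,0.05,-0.08,1.4,0,0,0,1,0.05,-0.08,2,0,0,0,1,0.05,-0.08,2.4,0,0,0,1,0.05,-0.08,2.7,0,0,0,1,0.05,-0.08,2.9,0,0,0,1,0.05,-0.08,3.1,0,0,0,1,0.05,-0.08,3.2,0,0,0,1,0.05,-0.08,3.25,0,0,0,1,0.05,-0.08,3.25,0,0,0,1],
)

```text
time: 37.53
eef_pos: [0.6072, -0.0352, 0.1759]
tcp_rot: [0.994, 0.107, 0.0, -0.0]
contact_force: [-1.3, 0.3, -2.0]
opening: 0.189
finger_force: 108.8
```

```bash
python3 -c "
from h import *
go(.6073,-.0355,.1758,102.3);s=telemetry.get_state();print(s['contact_force'],s['eef_pos'],s['wrist_torque'])"
```

```text
shift cm [0.   0.03 0.01] rot deg [-0.05 -0.02  0.02] cur yaw -77.7 q6 1.13 t 37.5333
[-1.31559825  0.26812198 -2.01790383] [ 0.60719378 -0.0351723   0.17592876] [-0.06402506  0.07500588  0.01130587]
```

Emit:
arm_command(
  series=[0,0,0.05,0,0,3,1,0,0,0.1,0,0,6,1,0,0,0.1,0,0,9,1,0,0,0.1,0,0,12,1,0,0,0.1,0,0,15,1,0,0,0.1,0,0,18,1,0,0,0.1,0,0,21,1,0,0,0.1,0,0,24,1,0,0,0.1,0,0,24,1],
)

```text
time: 38.28
eef_pos: [0.6077, -0.0355, 0.1757]
tcp_rot: [0.995, -0.102, 0.001, -0.0]
contact_force: [-0.7, -1.2, 1.5]
opening: 0.19
finger_force: 109.2
```

Emit:
arm_command(
  series=[0,0,0,0,0,3,1,0,0,0.05,0,0,6,1,0,0,0.1,0,0,9,1,0,0,0.15,0,0,12,1,0,0,0.2,0,0,15,1,0,0,0.22,0,0,17,1,0,0,0.25,0,0,19,1,0,0,0.27,0,0,21,1,0,0,0.27,0,0,21,1],
)

```text
time: 39.03
eef_pos: [0.6075, -0.0355, 0.1729]
tcp_rot: [0.96, -0.281, 0.001, -0.0]
contact_force: [-0.5, -0.4, 2.7]
opening: 0.187
finger_force: 109.4
```

```bash
python3 -c "
from h import *
go(.6073,-.0355,.1758,56.3);s=telemetry.get_state();print(s['contact_force'],s['eef_pos'],s['wrist_torque'])"
```

```text
shift cm [-0.02  0.01 -0.29] rot deg [-0.03 -0.06  1.11] cur yaw -122.6 q6 1.91 t 39.0333
[-0.47981083 -0.35867872  2.67147808] [ 0.6074989  -0.03551078  0.17291885] [-0.19688258  0.29705841  0.13594963]
```

Emit:
arm_command(
  series=[0,0,0,0,0,1,1,0,0,0,0,0,2,1,0,0,0,0,0,3,1,0,0,0,0,0,3,1,0,0,0,0,0,3,1],
)

```text
time: 39.45
eef_pos: [0.6071, -0.0357, 0.1727]
tcp_rot: [0.953, -0.304, 0.0, 0.001]
contact_force: [-2.3, -2.0, 4.5]
opening: 0.194
finger_force: 110.6
```

```bash
python3 -c "
from h import *
go(.6073,-.0355,.1758,56.3);s=telemetry.get_state();print(s['contact_force'],s['eef_pos'],s['wrist_torque'])"
```

```text
shift cm [ 0.01 -0.03 -0.31] rot deg [ 0.07 -0.03 -1.73] cur yaw -125.4 q6 1.96 t 39.45
[-2.3240842  -1.99084771  4.50386326] [ 0.60708951 -0.03571099  0.17269161] [-0.22378415  0.42689391  1.22326502]
```

Emit:
arm_command(
  series=[0,0,0,0,0,1,1,0,0,0,0,0,2,1,0,0,0,0,0,2,1,0,0,0,0,0,2,1],
)

```text
time: 39.78
eef_pos: [0.607, -0.0358, 0.1727]
tcp_rot: [0.948, -0.318, 0.0, 0.001]
contact_force: [-1.8, -2.6, 5.9]
opening: 0.191
finger_force: 116.2
```

```bash
python3 -c "
from h import *
go(.6073,-.0355,.1758,56.3);s=telemetry.get_state();print(s['contact_force'],s['eef_pos'],s['wrist_torque'])"
```

```text
shift cm [ 0.01 -0.04 -0.31] rot deg [ 0.15 -0.07 -3.37] cur yaw -127.1 q6 1.99 t 39.7833
[-1.76436614 -2.61035149  5.90019121] [ 0.60703031 -0.03576082  0.17268783] [-0.25388868  0.37306913  2.4258182 ]
```

Torque has jumped to 2.4 N m against the stop, so the lid is home. I'll relax the twist, release and rise.

Emit:
arm_command(
  series=[0,0,0,0,0,-1.5,1,0,0,0,0,0,-3,1,0,0,0,0,0,-3,0.9,0,0,0,0,0,-3,0.4,0,0,0,0,0,-3,0.4,0,0,0,0,0,-3,0.4,0,0,-2,0,0,-3,0.4,0,0,-5,0,0,-3,0.4,0,0,-9,0,0,-3,0.4,0,0,-12,0,0,-3,0.6],
)

```text
time: 40.62
eef_pos: [0.6071, -0.035, 0.2931]
tcp_rot: [0.954, -0.298, -0.0, -0.001]
contact_force: [1.0, -0.4, 0.3]
opening: 0.474
finger_force: 0.0
```

```bash
python3 -c "
from h import *
snap('top','t3.png');i=snap('wrist','w9.png')[0]
o=np.zeros((480,780,3),np.uint8);o[:,:480]=cv2.resize(i[0:400,100:500],(480,480));o[:375,480:]=cv2.resize(load('top')[0][170:340,270:406],(300,375));cv2.imwrite('pics/f.png',o)
go(.442,-.0728,.14,102.3)"
```

```text
shift cm [-11.84  12.72  15.7 ] rot deg [ -0.09  -0.69 -47.02] cur yaw -124.7 q6 1.95 t 40.7167
```

View pics/f.png

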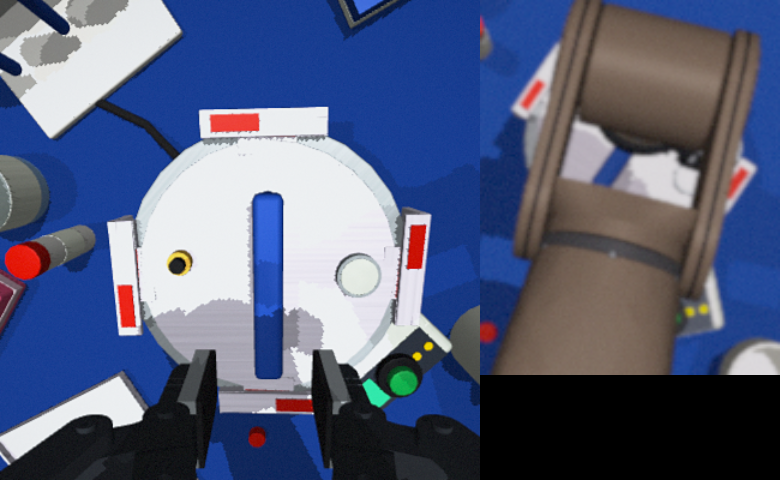

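The tabs sit under the claws and the bar is at the tight angle. Next is the button, at crop (404,381).

```bash
python3 -c "
from h import *
p=px2w('wrist',100+404/1.2,381/1.2,.084);print(p,px2w('wrist',100+404/1.2,381/1.2,.078));
b=np.array([.6078,-.0356])-.168*np.array([np.cos(np.radians(12.3)),np.sin(np.radians(12.3))]);print(b)"
```

```text
[ 0.43719769 -0.07103356  0.084     ] [ 0.43333135 -0.07093341  0.078     ]
[ 0.44365634 -0.0713891 ]
```

Emit:
arm_command(
  series=[-3,3.2,0,0,0,-7,0.8,-6,6.4,0,0,0,-14,1,-9,9.5,0,0,0,-21,1,-11.8,12.7,0,0,0,-28,1,-11.8,12.7,3,0,0,-35,1,-11.8,12.7,7,0,0,-42,1,-11.8,12.7,11,0,0,-47,1,-11.8,12.7,15,0,0,-47,1,-11.8,12.7,15,0,0,-47,1,-11.8,12.7,15,0,0,-47,1],
)

```text
time: 41.55
eef_pos: [0.4354, -0.0714, 0.139]
tcp_rot: [0.994, 0.107, -0.003, -0.003]
contact_force: [0.2, -0.2, 1.0]
opening: -0.001
finger_force: 0.0
```

```bash
python3 -c "
from h import *
go(.4427,-.0718,.10,102.3);s=telemetry.get_state();print(s['eef_pos'],s['opening'])
i=snap('wrist')[0].astype(int);m=((i[...,1]-i[...,2]>60)&(i[...,1]-i[...,0]>40)).astype(np.uint8);n,l,st,c=cv2.connectedComponentsWithStats(m)
for k in range(1,n):
  if st[k,4]>60: print(c[k],st[k],px2w('wrist',*c[k],.08))"
```

```text
shift cm [0.73 0.22 3.9 ] rot deg [-0.33  0.36 -0.04] cur yaw -77.7 q6 0.96 t 41.55
[ 0.43538784 -0.07138615  0.13903333] -0.0006038162313605758
[270.00547945 246.11643836] [ 253  223   34   47 1460] [ 0.4385347  -0.03918329  0.08      ]
[323.30867347 256.10778061] [ 301  233   46   46 1568] [ 0.43909473 -0.07110753  0.08      ]
```

Emit:
arm_command(
  series=[0.5,0.1,1,0,0,0,1,0.5,0.1,2.5,0,0,0,1,0.5,0.1,3.7,0,0,0,1,0.5,0.1,3.7,0,0,0,1,0.5,0.1,3.7,0,0,0,1],
)

```text
time: 42.02
eef_pos: [0.4441, -0.0727, 0.1067]
tcp_rot: [0.994, 0.107, 0.001, 0.0]
contact_force: [0.3, -0.0, -0.2]
opening: 0.001
finger_force: 0.0
```

```bash
python3 -c "
from h import *
go(.442,-.0717,.08,102.3);s=telemetry.get_state();print(s['eef_pos'],s['contact_force'])"
```

```text
shift cm [-0.19 -0.15  2.67] rot deg [ 0.02 -0.12  0.01] cur yaw -77.7 q6 0.97 t 42.0167
[ 0.4440651  -0.07273545  0.10671476] [ 0.31239941 -0.02661203 -0.20031001]
```

Emit:
arm_command(
  series=[-0.1,-0.1,0.5,0,0,0,1,-0.1,-0.1,1,0,0,0,1,-0.1,-0.1,1.4,0,0,0,1,-0.1,-0.1,1.7,0,0,0,1,-0.1,-0.1,2,0,0,0,1,-0.1,-0.1,2,0,0,0,1,-0.1,-0.1,2,0,0,0,1],
)

```text
time: 42.6
eef_pos: [0.4429, -0.072, 0.0901]
tcp_rot: [0.994, 0.108, -0.001, -0.001]
contact_force: [-12.5, 4.3, 31.0]
opening: 0.0
finger_force: 15.7
```

31 N on the fingertips against the 5 N needed means the button is fully in. I'll retreat clear.

Emit:
arm_command(
  series=[0,0,0,0,0,0,1,0,0,-1,0,0,0,1,0,0,-3,0,0,0,1,0,0,-6,0,0,0,1,0,0,-10,0,0,0,1,0,0,-14,0,0,0,1,0,0,-18,0,0,0,1,0,0,-18,4,0,0,1,0,0,-18,0,0,0,1,0,0,-18,0,0,0,1],
)

```text
time: 43.43
eef_pos: [0.4414, -0.0715, 0.2651]
tcp_rot: [0.994, 0.107, 0.0, 0.0]
contact_force: [0.2, 1.4, -1.1]
opening: 0.001
finger_force: 0.0
```

Emit:
arm_command(
  series=[-1,4,0,0,0,0,1,-2,8,0,0,0,0,1,-2,12,0,0,0,0,1,-2,16,0,0,0,0,1,-2,20,0,0,0,0,1,-2,24,0,0,0,0,1,-2,28,0,0,0,0,1,-2,32,0,0,0,0,1,-2,34,0,0,0,0,1,-2,34,0,0,0,0,1],
)

```text
time: 44.27
eef_pos: [0.4938, -0.4116, 0.2615]
tcp_rot: [0.994, 0.106, -0.001, -0.002]
contact_force: [-1.5, 0.5, 0.2]
opening: -0.001
finger_force: 0.0
```

```bash
python3 -c "
from h import *
s=telemetry.get_state();print(s['eef_pos'],s['time'])
a=cv2.imread('pics/t0.png');b=snap('top','t4.png')[0]
i=b.astype(int)
o=np.hstack([cv2.resize(b[160:345,140:440],None,fx=2.6,fy=2.6)]);cv2.imwrite('pics/t4c.png',o)"
```

```text
[ 0.4937997  -0.41161758  0.26150319] 44.2667
```

View pics/t4c.png

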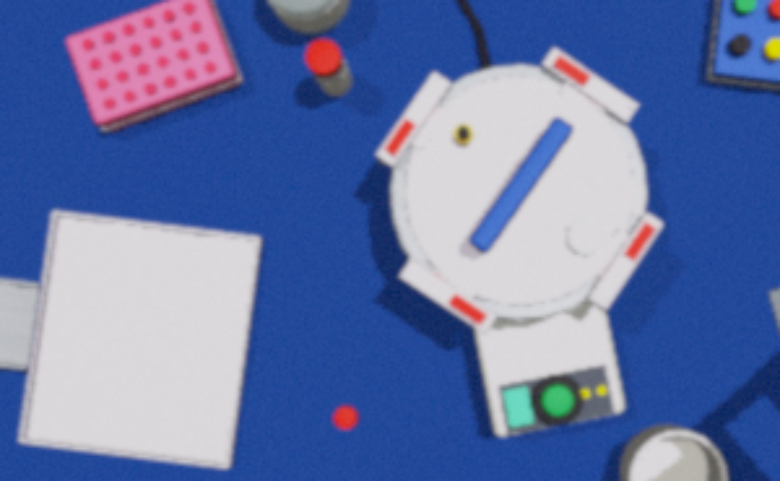

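The tray is empty, the lid is tight at the full angle and the other things are where they started. I'll hand it in.

```bash
python3 -c "
from plant import ctrl
print(ctrl.sign_off())"
```

```text
the job is handed in; nothing more can be done
None
```

The job is handed in: all three jars from the tray stand in the basket, the lid is back on and twisted to its stop, and the start button was pressed last, with about 44 s on the clock.

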